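Set and lock a slot stop against a bronze plate

ROBOT

A 7-joint arm with a two-finger parallel gripper is mounted at the origin on the work surface. World frame = base frame: x ahead of the robot, y to its left, z up, the work surface at z = 0. Lengths are in mm, angles in rad, forces in N, time in s.
With the tool pointing down it reaches from about 425 to 1025 mm from the base axis. Payload 9.4 kg.
Tool frame: the origin (TCP) lies on the centre line of the jaws, within the pads' length; the fingertips stand 22 mm ahead of it and the grasp point (between the pads) lies 3 mm ahead of it (ctrl.tip_reach is the distance from the TCP to the fingertips, in mm); z points along the fingers, y is the line along which they close (so a half turn about z gives the same grasp; the last joint's range is limited). The gripper opens to 93 mm and grips with 3 to 60 N. Pads are 15 mm wide; open, the fingers measure 128 mm over their backs; the gripper's body (75 mm by 188 mm) begins 65 mm behind the grasp point.
Start: joints at [1.162, 0.599, -0.003, 1.599, 0.002, 0.943, -0.08], TCP at [236.156, -685.459, 240.618] pointing down, gripper open.
Joint ranges: [-2.57, 2.57], [-0.35, 1.97], [-1.29, 1.29], [0.11, 2.56], [-1.05, 4.19], [0.11, 1.86], [-2.63, 2.63]. Speed limits (rad/s): [2.22, 2.22, 3.01, 3.01, 3.14, 3.14, 3.14].

INTERFACE

Orientations are given as a rotation vector (axis times angle).
In Python, from plant import ctrl gives the robot as it stands.
- The arm moves only by the tool servo_tool, never from a script. Its argument "commands" is a list of rows, each a list of 7 numbers: the shift along the tool's x, y, z in m, then the turn, a rotation vector about the tool's x, y, z in rad, then the opening, from 0 (shut) to 1 (fully open). In form: [[dx, dy, dz, ax, ay, az, hand], ...]. A call has 1 to 5 rows; each row shifts and turns the commanded pose from where the row before left it, along the tool's axes as they then stand; what a row does not reach is not made up. A row lasts 1/10 s, in which the tool goes at most 50 mm and 8.59 degrees, less where a joint would pass 70% of its speed; a pose out of reach is approached as far as the arm can. A call is refused whole if a number of a shift passes 0.05 or a number of a turn 0.15, either way. A call with a gripper value outside its range is refused whole. The fingers move at their own pace and stop on an object; "squeeze" is the grip in N (left out, the last holds). Time passes only in rows, so rows that do not move let the fingers close. It gives the time, the measured TCP pose, the force, the opening and the grip force at its end, in the units of the state.
- ctrl.get_obs(): the state, without advancing time (a new reading comes with each control period).
- ctrl.grab_frame(name): name is "scene" or "top" or "wrist"; returns the picture (480x640x3 uint8, red, green, blue); there is no depth.
- ctrl.camera_params(name): a dict with "intrinsics" (3x3 intrinsics, pixels), "eye" and "rotation" of the camera in the world; the wrist camera has in their place "hand_eye" (4x4, takes a point from camera to tool coordinates, whose origin is the TCP and whose axes are the flange's). Camera axes: x right, y down, z forward; pixel columns grow to the right and rows downward; lengths in mm; the calibration is good to about 2 mm. A picture is of the moment at which its call begins: read the wrist's pose just before it. camera_params takes no time and is no camera call.
- ctrl.sign_off(): hands the job in; it is judged then, once.
Trained networks look in the newest picture that a camera, given by its name, has taken for a name from the list of things; names that differ only in an ending like _2 or _b are one class to them, and where a whole thing is asked for, a point or a joint stands for the part that bears it (a point fixed in the world has none). Each returns a list of dicts, best first, with "confidence" (0 to 1); they miss things now and then, are a little off and sometimes report something else, mostly with a low value. They report only what shows in the picture. A call takes as long as a camera call. They do not tell look-alikes from the thing itself.
- ctrl.boxes_of(camera, thing): "extent" ([left, top, width, height] in pixels, round what is visible of it).
- ctrl.mark_of(camera, thing): "xy" ([column, row] in pixels: a listed point, or the origin of a listed thing).
The state is a dict: "t": time; "q": joint angles; "qvel": joint speeds; "joint_efforts": joint torques, N m; "tcp_pos": TCP position; "tool_rot": TCP orientation; "contact_force": force on the tool from outside, world axes, zero at the start; "ft_torque": the same for the moment, N m; "grip_width": finger opening in mm; "grasp_force": force on a finger pad.
Only numpy, scipy, OpenCV 4.12 (cv2) and the standard library are available. Lean on these libraries where they do the work, as an engineer would, in place of code of your own. Each camera call takes 0.05 s, during which the arm holds its last target. There are 200 camera calls.

TASK

Take the blue slot stop out of its wooden stand by the orange knob and lower its foot into the slot of the steel bed, bare steel face towards the bronze plate and at least a thumb's width (20 mm) short of it, then slide it along the slot until you feel it touch the plate's edge, without shoving the plate. Turn the knob clockwise a quarter turn so that the T-head stands square under the slot's lips, and keep tightening until it goes firm, about 0.1 N m on the knob, not forced. Leave the stop locked against the plate, let go, and leave everything else where it is.

Things in the scene. Friction and masses are not known exactly. Their poses are not given: they have to be found in the camera images.
- bed: grey steel T-slot bed, 150 x 340 x 28 mm, fixed. Origin: centre of its underside, z up. One T-slot runs its full length along its y axis at x = 0: mouth 18 mm wide, below it a hollow 36 mm wide, its floor 23 mm under the top. The lips' worn undersides, out of sight, lie 8.9 to 10.7 mm under the top, differently each time. The plate lies towards its -y end, the +y end is free.
- plate: copper-coloured bronze plate, 140 (x) x 150 (y) x 10 mm, 1.9 kg, lying loose on the bed across the slot, its axes as the bed's. Origin: centre of its underside. Pushed with more than about 8 N it may slip; it must not be pushed with 20 N nor moved 5 mm.
- plate_edge (a point): middle of the plate's +y edge, half way up its thickness (axes as the plate): the edge the stop must touch.
- stop: blue steel block of the slot stop, 40 (x) x 50 (y) x 24 (z) mm, loose, about 0.8 kg with stud and knob. Origin: centre of the block's underside, which rests on the bed's top when seated (on the stand's rim at the start); z up. Under it a tongue 16 mm wide (x), 40 mm long (y), 6 mm deep, that fits the slot's mouth with 1 mm play each side; its y axis then lies along the slot.
- stop_face (a point): middle of the bare steel contact face of the stop (its -y face, 25 mm from the block's centre), 5 mm above its underside; axes as the stop. This face must meet the plate's edge, so the stop's y axis must point the same way as the bed's y axis.
- stud: T-stud in the stop; origin on its axis, level with the block's underside until drawn up. It turns with the knob (torque 0.015 N m), clockwise, by exactly a quarter turn inside the block to an inner stop; after that the knob turns on the thread (thread friction 0.05 N m) and draws the stud up 2.5 mm per radian until the T-head bears under the lips.
- t_head (a point): middle of the top of the stud's brass T-head, which is 15 (x) x 30 (y) x 9 mm and hangs 11.5 to 20.5 mm below the block at the start. Axes as the stud: long side along the stop's y at the start (so it goes in and out of the slot), across the slot when square.
- knob: orange bar knob on the stud, turned clockwise from above to lock and tighten; stays where it is left. Bar 14 mm thick (x), 52 mm long (y), from 34.5 to 62.5 mm above the block's underside, at constant height; black hub 11 mm across below it, block top at 24 mm. Origin on its axis, at the block's underside, z up; its y axis is the stop's at the start.
- knob_grip (a point): the place to grip the knob: on its axis, 50 mm above the block's underside, axes as the knob (pinch along its x). Once the T-head bears, clamping grows by about 300 N per radian and the knob's torque by 0.0025 N m per newton (+/- the 0.05 of thread friction): stop at about 0.1 N m. Let go, it eases back to about 19 N and stays; under 12 N is loose, over 100 N at any time is forced.
- stand: low wooden stand, 56 x 76 x 36 mm, fixed; the stop hangs in its 24 x 44 mm opening at the start, axes as the stop. Origin: centre of its underside.
- hammer: hammer, bystander
- screwdriver: red screwdriver, bystander
- wire_brush: wooden wire brush, bystander
- grinder: blue angle grinder, bystander
- c_clamp: steel C-clamp, bystander
- offcut: copper-coloured strip, 50 x 160 x 8 mm, bystander
- rod_cup: aluminium cup, bystander
Things that resemble listed ones, but are neither listed nor needed, are in the scene too. Of the things like the stop, leave any that is purple or turquoise; of the rest the smaller one is meant.

How it is judged (in metres and radians):
On the way, in this order (a step that is already met when the one before it is completed fails the run):
1. the stop sits in the slot on the bed, its T-head still along the slot, its steel face more than 10 mm short of the plate's edge (z of stop in the frame of bed between 0.0265 and 0.0305 m and x of stop in the frame of bed between -0.004 and 0.004 m and y of stop in the frame of bed below 0.15 m and angle between stop's own z axis and vertical below 0.08 rad and angle between the y axis of stud and the y axis of bed, either way round below 0.3 rad and y of stop_face in the frame of plate_edge above 0.01 m), for 0.2 s.
2. slid along the slot, the stop touches the plate's edge (more than 1 N), its head still along the slot (z of stop in the frame of bed between 0.0265 and 0.0305 m and x of stop in the frame of bed between -0.004 and 0.004 m and y of stop in the frame of bed below 0.15 m and angle between stop's own z axis and vertical below 0.08 rad and angle between the y axis of stud and the y axis of bed, either way round below 0.3 rad and y of stop_face in the frame of plate_edge below 0.0025 m and contact force between stop and plate above 1 N), for 0.1 s.
3. the T-head is turned square across the slot, the stop still seated (z of stop in the frame of bed between 0.0265 and 0.0305 m and x of stop in the frame of bed between -0.004 and 0.004 m and y of stop in the frame of bed below 0.15 m and angle between stop's own z axis and vertical below 0.08 rad and angle between the y axis of stud and the x axis of bed, either way round below 0.14 rad), for 0.1 s.
At the end, for the whole second after the job is handed in: Stop seated in the slot (underside on the bed within 2 mm, upright, within 4 mm of the slot's middle), T-head square within 8 degrees, clamped under the lips with over 12 N, steel face within 2.5 mm of the plate's edge, plate moved under 5 mm, all released and at rest (all of step 3 and contact force between stud and anything else above 12 N and y of stop_face in the frame of plate_edge between -0.0025 and 0.0025 m and linear speed of stop below 0.01 m/s and distance of plate from where it was at the start of the episode below 0.005 m); the robot touches nothing.
It fails at once if the T-head is pressed against the bed or anything else with more than 100 N (forced) (contact force between stud and anything else above 100 N).
It fails at once if the stop pushes the plate with more than 20 N (contact force between stop and plate above 20 N).
It fails at once if the plate is moved 5 mm or more (distance of plate from where it was at the start of the episode above 0.005 m).
It fails at once if the stop is driven against the bed with more than 150 N (contact force between stop and bed above 150 N).
It fails at once if a bystander is moved by more than 30 mm (distance of any of hammer, screwdriver, wire_brush, grinder, c_clamp, offcut, rod_cup from where it was at the start of the episode above 0.03 m).
It also fails if it takes over 72 s, if anything falls off the work surface, if the arm or the gripper's body presses on something with over 40 N, if the wrist force passes 120 N, or if a joint passes its speed limit or range.

## Working session

There is one attempt and no reset: what is moved stays moved. The work goes in short steps, Python scripts to look and compute and a tool call to move; the robot and the scene stay as the last step left them, time stands still between calls to the robot, and variables do not carry over. Pictures are saved under pics/ and viewed, at most 10 in all, crops included, and the job is handed in when it is done.

Besides the shell and the picture viewer there is one more tool, called after ">>>" as name(argument=value, ...), one argument or row to a line, values as JSON. servo_tool: Moves the arm, as the interface text tells. Its arguments: {"type":"object","properties":{"commands":{"type":"array"},"squeeze":{"type":"number"}},"required":["commands"]}

```bash
mkdir -p pics; ls; cat > h.py <<'E'
import numpy as np, cv2
from scipy.spatial.transform import Rotation as R
from plant import ctrl
def cam(name):
    p=ctrl.camera_params(name); K=np.array(p["intrinsics"])
    if "eye" in p: return K,np.array(p["eye"],float),np.array(p["rotation"],float)
    o=ctrl.get_obs(); T=np.eye(4); T[:3,:3]=R.from_rotvec(o["tool_rot"]).as_matrix(); T[:3,3]=o["tcp_pos"]
    T=T@np.array(p["hand_eye"]); return K,T[:3,3],T[:3,:3]
def ray(c,uv,z):
    K,e,r=c; d=r@np.linalg.solve(K,[uv[0],uv[1],1]); return e+d*(z-e[2])/d[2]
def proj(c,P):
    K,e,r=c; q=K@(r.T@(np.array(P)-e)); return q[:2]/q[2]
def snap(name,f):
    c=cam(name); im=ctrl.grab_frame(name); cv2.imwrite("pics/"+f,im[:,:,::-1]); return c,im
E
python3 - <<'E'
from h import *
for n in ["top","scene"]:
    c,im=snap(n,n+"0.png"); print(n,ctrl.camera_params(n))
    # project direction test sign
    print(proj(c,[700,0,0]))
    for t,z in [("stop",60),("knob_grip",86),("stand",0),("plate_edge",33),("bed",0),("plate",28),("stop_face",41)]:
        for d in ctrl.mark_of(n,t)[:4]: print(t,np.round(d["xy"],1),round(d["confidence"],2),np.round(ray(c,d["xy"],z),1))
print(ctrl.camera_params("wrist"))
E
```

```text
pics
top {'intrinsics': array([[518.41447569,   0.        , 314.94019246],
       [  0.        , 518.41447569, 236.67091637],
       [  0.        ,   0.        ,   1.        ]]), 'eye': array([ 370.35802872,  -27.98237888, 1283.30358463]), 'rotation': array([-2.15415743,  2.1276137 , -0.16822051])}Traceback (most recent call last):
  File "<stdin>", line 5, in <module>
  File "h.py", line 12, in proj
    K,e,r=c; q=K@(r.T@(np.array(P)-e)); return q[:2]/q[2]
               ~^^~~~~~~~~~~~~~~~~~~~~
ValueError: matmul: Input operand 1 does not have enough dimensions (has 0, gufunc core with signature (n?,k),(k,m?)->(n?,m?) requires 1)
```

View pics/top0.png

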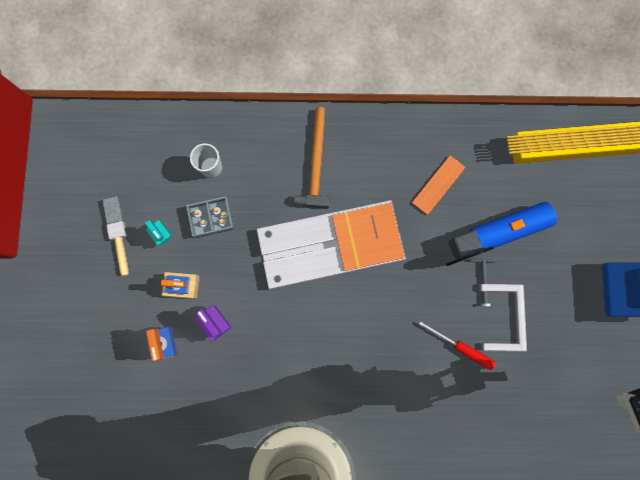

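The top view shows the stop in its wooden stand at about (180,286), the bed centred near (330,245) with its plate to the right (edge near column 338), and decoys at (160,343), (212,322) and (157,232). The camera rotation is given as a rotation vector, so I'll fix the helper.

```bash
sed -i 's/np.array(p\["rotation"\],float)/R.from_rotvec(p["rotation"]).as_matrix()/' h.py
python3 - <<'E'
from h import *
for n in ["top","scene"]:
    c,im=snap(n,n+"1.png")
    for t,z in [("stop",36),("knob_grip",86),("stand",0),("plate_edge",33),("bed",0),("plate",28),("stop_face",41)]:
        for d in ctrl.mark_of(n,t)[:4]: print(n,t,np.round(d["xy"],1),round(d["confidence"],2),np.round(ray(c,d["xy"],z),1))
c=cam("top")
# edges of bed: corners
for uv in [(257,229),(268,288),(331,215),(345,273),(392,202),(405,259)]: print(uv,np.round(ray(c,uv,28),1))
print(ctrl.camera_params("wrist"))
im=cv2.imread("pics/top1.png")[190:380,100:420]; cv2.imwrite("pics/topc.png",cv2.resize(im,None,fx=2.5,fy=2.5,interpolation=cv2.INTER_CUBIC))
E
```

```text
top stop [214.2 326. ] 0.92 [348.8 207.9  36. ]
top stop [155.5 233.9] 0.91 [568.1 360.2  36. ]
top stop [314.1 159.8] 0.68 [760.1 -23.8  36. ]
top stop [178.6 284.5] 0.65 [445.8 297.5  36. ]
top knob_grip [154.8 343.2] 0.93 [309.7 331.2  86. ]
top knob_grip [207.4 319.9] 0.85 [363.2 214.5  86. ]
top knob_grip [171.2 282.8] 0.63 [446.5 301.7  86. ]
top knob_grip [153.8 231.3] 0.54 [566.2 349.   86. ]
top stand [365.7 238.9] 0.17 [ 567.7 -155.4    0. ]
top plate_edge [339.2 243.6] 0.92 [550.2 -87.5  33. ]
top bed [330.1 244.7] 0.55 [551.9 -66.4   0. ]
top plate [366.5 235.1] 0.62 [ 572.9 -154.6   28. ]
top stop_face [168.8 241.5] 0.8 [549.1 325.4  41. ]
top stop_face [204.4 307.5] 0.78 [391.9 232.1  41. ]
top stop_face [189.1 286.3] 0.74 [441.6 270.9  41. ]
top stop_face [163.4 357. ] 0.72 [276.  322.7  41. ]
scene stop [426.  205.9] 0.84 [327.5 329.   36. ]
scene stop [424.7 228.3] 0.8 [437.1 301.9  36. ]
scene stop [388.5 216.5] 0.77 [376.1 212.2  36. ]
scene stop [452.6 262.8] 0.57 [587.5 340.6  36. ]
scene knob_grip [392.6 194.8] 0.85 [341.8 225.   86. ]
scene knob_grip [460.7 249
[... 642 characters left out ...]
114.3  28. ]
(268, 288) [440.6  83.5  28. ]
(331, 215) [622.  -67.2  28. ]
(345, 273) [ 479.1 -102.2   28. ]
(392, 202) [ 656.7 -218.1   28. ]
(405, 259) [ 515.1 -248.2   28. ]
{'intrinsics': array([[336.94153203,   0.        , 316.29184319],
       [  0.        , 336.94153203, 234.81228218],
       [  0.        ,   0.        ,   1.        ]]), 'hand_eye': array([[ 9.94114218e-04, -9.60173695e-01, -2.79402016e-01,
         7.81066433e+01],
       [ 9.99999470e-01,  1.02949300e-03,  2.01200864e-05,
         3.02531418e-01],
       [ 2.68323642e-04, -2.79401887e-01,  9.60174210e-01,
        -1.45167883e+02],
       [ 0.00000000e+00,  0.00000000e+00,  0.00000000e+00,
         1.00000000e+00]])}
```

View pics/scene1.png

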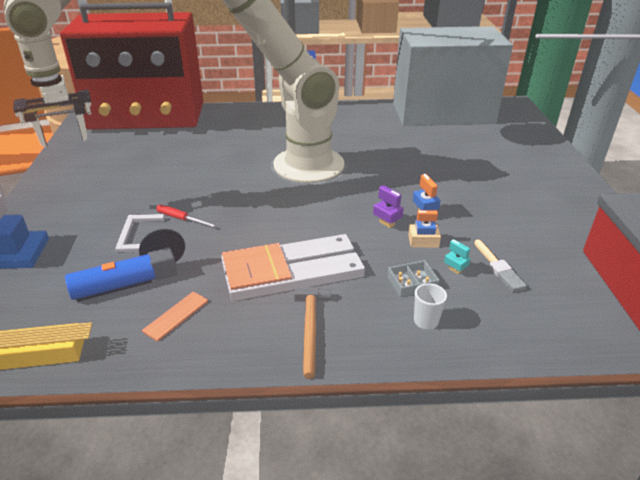

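View pics/topc.png

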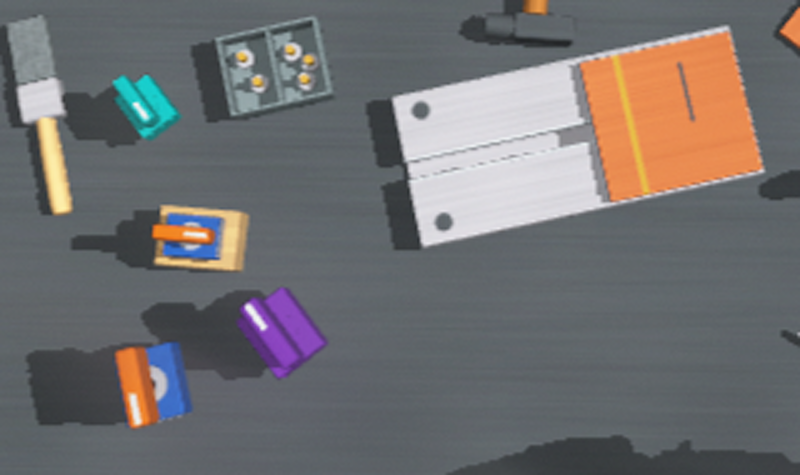

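The scene view agrees: the blue stop sits in the stand at about (425,230), the bed is at (295,268) with its plate on the left, and the stop's steel face is towards the plate side. Next I'll work out the transit, including the joint-7 travel.

```bash
python3 - <<'E'
from h import *
o=ctrl.get_obs(); M=R.from_rotvec(o["tool_rot"]).as_matrix(); print(o["t"],np.round(M,3),o["tcp_pos"],o["grip_width"])
print(R.from_rotvec(ctrl.camera_params("scene")["rotation"]).as_matrix().round(2), ctrl.camera_params("scene")["eye"])
for t in [[600,-400,240],[600,0,240],[520,298,240]]: print(M.T@(np.array(t)-o["tcp_pos"]))
E
```

```text
0.85 [[ 0.945  0.326 -0.   ]
 [ 0.326 -0.945 -0.   ]
 [-0.     0.    -1.   ]] [ 236.15646426 -685.47225882  240.63889369] 93.08481513414979
[[ 0.04  0.6  -0.8 ]
 [ 1.   -0.03  0.03]
 [-0.   -0.8  -0.6 ]] [1640.97462738  -63.83909382  914.64067474]
[ 436.99162747 -151.37661132    0.61343817]
[ 567.29407175 -529.55814522    0.59269477]
[ 5.88733086e+02 -8.37363877e+02  5.79582893e-01]
```

>>> servo_tool(
  commands=[
    [0,0,0,0,0,0.1,1],
    [0,0,0,0,0,0.1,1],
  ],
)

```text
t: 1.05
tcp_pos: [236.0, -685.5, 240.7]
tool_rot: [3.135, 0.201, 0.0]
contact_force: [-0.0, 0.4, 0.8]
grip_width: 92.5
grasp_force: 0.0
```

```bash
python3 - <<'E'
from h import *
o=ctrl.get_obs(); M=R.from_rotvec(o["tool_rot"]).as_matrix(); print(o["t"],np.round(M,3),o["tcp_pos"],o["q"])
E
```

```text
1.05 [[ 0.992  0.127  0.   ]
 [ 0.127 -0.992 -0.   ]
 [ 0.     0.    -1.   ]] [ 236.01146329 -685.49660219  240.66494978] [ 1.12822253  0.59960689  0.05367337  1.60198984 -0.03756252  0.94094293
 -0.24836942]
```

>>> servo_tool(
  commands=[
    [0,0,0,0,0,-0.15,1],
    [0,0,0,0,0,-0.15,1],
    [0,0,0,0,0,-0.15,1],
    [0,0,0,0,0,-0.15,1],
    [0,0,0,0,0,-0.15,1],
  ],
)

```text
t: 1.55
tcp_pos: [236.2, -685.5, 240.7]
tool_rot: [2.837, 1.349, -0.0]
contact_force: [-0.2, 0.5, -0.0]
grip_width: 92.9
grasp_force: 0.0
```

>>> servo_tool(
  commands=[
    [0,0,0,0,0,-0.15,1],
    [0,0,0,0,0,-0.15,1],
    [0,0,0,0,0,-0.15,1],
    [0,0,0,0,0,-0.15,1],
    [0,0,0,0,0,-0.093,1],
  ],
)

```text
t: 2.05
tcp_pos: [235.9, -685.6, 240.6]
tool_rot: [-2.211, -2.232, 0.0]
contact_force: [0.3, -0.4, 0.6]
grip_width: 93.3
grasp_force: 0.0
```

>>> servo_tool(
  commands=[
    [0.03,0.04,0,0,0,0,1],
    [0.03,0.04,0,0,0,0,1],
    [0.03,0.04,0,0,0,0,1],
    [0.03,0.04,0,0,0,0,1],
    [0.03,0.04,0,0,0,0,1],
  ],
)

```text
t: 2.55
tcp_pos: [436.8, -533.5, 240.8]
tool_rot: [2.217, 2.225, -0.0]
contact_force: [0.7, 0.1, -0.1]
grip_width: 92.9
grasp_force: 0.0
```

>>> servo_tool(
  commands=[
    [0.04,0.03,0,0,0,0,1],
    [0.04,0.03,0,0,0,0,1],
    [0.04,0.03,0,0,0,0,1],
    [0.04,0.03,0,0,0,0,1],
    [0.04,0.03,0,0,0,0,1],
  ],
)

```text
t: 3.05
tcp_pos: [585.7, -332.5, 240.8]
tool_rot: [2.217, 2.225, -0.0]
contact_force: [0.6, -0.2, -0.4]
grip_width: 93.5
grasp_force: 0.0
```

>>> servo_tool(
  commands=[
    [0.05,0,0,0,0,0,1],
    [0.05,0,0,0,0,0,1],
    [0.05,0,0,0,0,0,1],
    [0.05,0,0,0,0,0,1],
    [0.05,0,0,0,0,0,1],
  ],
)

```text
t: 3.55
tcp_pos: [583.5, -82.3, 240.8]
tool_rot: [2.217, 2.225, 0.0]
contact_force: [0.3, -0.3, -0.4]
grip_width: 93.1
grasp_force: 0.0
```

>>> servo_tool(
  commands=[
    [0.05,0,0,0,0,0,1],
    [0.05,0,0,0,0,0,1],
    [0.05,-0.01,0,0,0,0,1],
    [0.05,-0.02,0,0,0,0,1],
    [0,0,0,0,0,0,1],
  ],
)

```text
t: 4.05
tcp_pos: [552.1, 119.0, 241.2]
tool_rot: [-2.204, -2.235, -0.004]
contact_force: [0.9, -1.0, 0.3]
grip_width: 93.1
grasp_force: 0.0
```

>>> servo_tool(
  commands=[
    [0.04,-0.025,0,0,0,0,1],
    [0.04,-0.025,0,0,0,0,1],
    [0.04,-0.025,0,0,0,0,1],
    [0.04,-0.025,0,0,0,0,1],
    [0.018,-0.006,0,0,0,0,1],
  ],
)

```text
t: 4.55
tcp_pos: [445.2, 292.3, 241.1]
tool_rot: [-2.211, -2.23, -0.002]
contact_force: [0.4, -0.2, -0.3]
grip_width: 92.8
grasp_force: 0.0
```

>>> servo_tool(
  commands=[
    [0,0,0,0,0,0,1],
    [0,0,0,0,0,0,1],
  ],
)

```text
t: 4.75
tcp_pos: [448.2, 288.2, 240.6]
tool_rot: [2.216, 2.226, -0.0]
contact_force: [-0.3, -0.7, 0.2]
grip_width: 93.1
grasp_force: 0.0
```

```bash
python3 - <<'E'
from h import *
c,im=snap("wrist","w1.png"); o=ctrl.get_obs(); print(o["tcp_pos"],o["q"])
for t,z in [("stop",36),("knob_grip",86),("knob",36),("stand",0),("stop_face",41),("stud",36)]:
    for d in ctrl.mark_of("wrist",t)[:4]: print(t,np.round(d["xy"],1),round(d["confidence"],2),np.round(ray(c,d["xy"],z),1))
hsv=cv2.cvtColor(im,cv2.COLOR_RGB2HSV)
m=cv2.inRange(hsv,(3,170,120),(15,255,255)); n,l,s,ce=cv2.connectedComponentsWithStats(m)
for i in range(1,n):
    if s[i,4]>150:
        p=cv2.minAreaRect(np.argwhere(l==i)[:,::-1].astype(np.float32)); print(s[i],[np.round(ray(c,q,98.5)[:2],1) for q in cv2.boxPoints(p)])
E
```

```text
[448.56809611 287.52188173 240.50161215] [-0.36110264  0.39893677 -0.42692454  2.01941851  0.23418521  0.77016162
 -0.92501751]
stop [434.9 149.7] 0.96 [567.8 353.9  36. ]
stop [182.  172.9] 0.67 [310.7 329.5  36. ]
stop [316.  205.4] 0.61 [448.4 296.3  36. ]
stop [233.9 274.2] 0.57 [356.9 217.6  36. ]
knob_grip [148.5 180.3] 0.75 [300.1 328.1  86. ]
knob_grip [453.5 153.6] 0.75 [567.2 352.4  86. ]
knob_grip [316.2 213.6] 0.63 [448.6 298.7  86. ]
knob_grip [219.5 307.6] 0.59 [353.5 203.1  86. ]
knob [239.3 277.7] 0.91 [362.7 213.4  36. ]
knob [316.  206.1] 0.85 [448.4 295.6  36. ]
knob [185.8 176.6] 0.82 [314.3 325.7  36. ]
knob [434.7 148.3] 0.75 [567.5 355.3  36. ]
stop_face [152.1 178.3] 0.98 [281.8 324.4  41. ]
stop_face [312.2 229.7] 0.9 [444.5 271.1  41. ]
stop_face [416.3 165.3] 0.9 [549.  338.8  41. ]
stop_face [257.4 261.2] 0.89 [384.8 235.2  41. ]
[ 103  161   97   43 1756] [array([266.2, 326.9]), array([346.9, 348.3]), array([350.3, 330. ]), array([268.1, 307.8])]
[306 187  18  59 645] [array([439.3, 272.8]), array([442.8, 325.3]), array([454.9, 324.5]), array([452., 272.])]
```

View pics/w1.png

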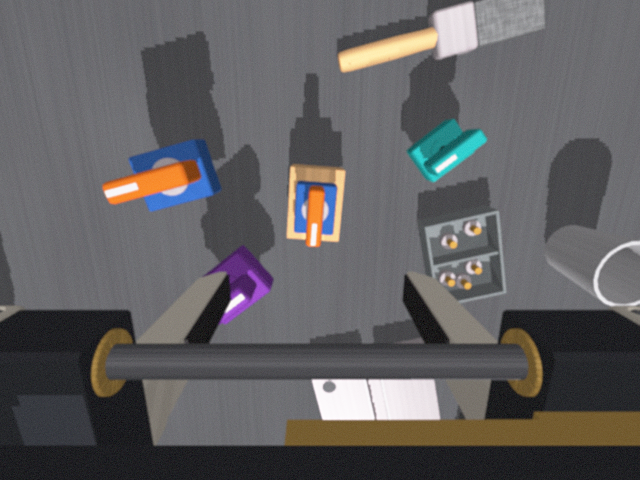

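The stop hangs in its stand near (316,205). The small knob's long axis is nearly vertical in the image, with its white-striped end and steel face downwards towards the bed (-y), as the networks report. The bed's free end is visible at the bottom. I'll centre on it, descend and grip.

>>> servo_tool(
  commands=[
    [0.011,-0.0005,0.04,0,0,0.07,1],
    [0,0,0.04,0,0,0,1],
    [0,0,0.03,0,0,0,1],
    [0,0,0.021,0,0,0,0.6],
    [0,0,0.012,0,0,0,0.5],
  ],
)

```text
t: 5.6
tcp_pos: [447.0, 299.2, 95.9]
tool_rot: [-2.294, -2.146, 0.003]
contact_force: [0.3, -0.1, -0.1]
grip_width: 81.2
grasp_force: 0.0
```

>>> servo_tool(
  commands=[
    [0,0,0.008,0,0,0,0.4],
    [0,0,0,0,0,0,0.35],
    [0,0,0,0,0,0,0.35],
  ],
)

```text
t: 5.9
tcp_pos: [447.7, 300.1, 90.3]
tool_rot: [2.293, 2.147, 0.002]
contact_force: [-0.3, 0.6, 0.6]
grip_width: 57.8
grasp_force: 0.0
```

```bash
python3 - <<'E'
from h import *
c,im=snap("wrist","w2.png"); o=ctrl.get_obs(); print(o["tcp_pos"],o["tool_rot"],o["grip_width"])
hsv=cv2.cvtColor(im,cv2.COLOR_RGB2HSV)
m=cv2.inRange(hsv,(3,170,120),(15,255,255)); n,l,s,ce=cv2.connectedComponentsWithStats(m)
for i in range(1,n):
    if s[i,4]>150:
        p=cv2.minAreaRect(np.argwhere(l==i)[:,::-1].astype(np.float32)); print(s[i],[np.round(ray(c,q,98.5)[:2],1) for q in cv2.boxPoints(p)])
E
```

```text
[447.78919704 300.09251399  90.49220831] [2.29363427e+00 2.14653514e+00 2.13683013e-03] 53.628945092809694
[   0  224  100   76 3774] [array([307.6, 337.9]), array([356.5, 350.7]), array([358.2, 330.9]), array([307.3, 316.8])]
[ 300  252   29   92 1091] [array([443.2, 330.5]), array([455.2, 329.8]), array([452.7, 284.9]), array([439.6, 285.8])]
```

>>> servo_tool(
  commands=[
    [-0.001,-0.0005,0.001,0,0,0,0.2],
    [0,0,0,0,0,0,0],
    [0,0,0,0,0,0,0],
    [0,0,0,0,0,0,0],
    [0,0,0,0,0,0,0],
  ],
  squeeze=40,
)

```text
t: 6.45
tcp_pos: [446.8, 298.9, 88.7]
tool_rot: [2.294, 2.147, 0.0]
contact_force: [0.2, -0.1, 1.4]
grip_width: 13.9
grasp_force: 35.0
```

>>> servo_tool(
  commands=[
    [0,0,0,0,0,0,0],
    [0,0,0,0,0,0,0],
    [0,0,0,0,0,0,0],
  ],
)

```text
t: 6.75
tcp_pos: [446.9, 299.0, 88.7]
tool_rot: [2.294, 2.147, 0.0]
contact_force: [-0.5, -0.1, 2.1]
grip_width: 13.7
grasp_force: 40.0
```

>>> servo_tool(
  commands=[
    [0,0,-0.01,0,0,0,0],
    [0,0,-0.02,0,0,0,0],
    [0,0,-0.03,0,0,0,0],
    [0,0,-0.02,0,0,0,0],
    [0,0,0,0,0,0,0],
  ],
)

```text
t: 7.25
tcp_pos: [447.3, 299.3, 170.8]
tool_rot: [2.294, 2.147, 0.005]
contact_force: [1.5, 0.4, -7.4]
grip_width: 13.8
grasp_force: 40.0
```

>>> servo_tool(
  commands=[
    [-0.02,0.007,0,0,0,0,0],
    [-0.035,0.0125,0,0,0,0,0],
    [-0.04,0.0145,0,0,0,0,0],
    [-0.04,0.0145,0,0,0,0,0],
    [-0.04,0.0145,0,0,0,0,0],
  ],
)

```text
t: 7.75
tcp_pos: [497.4, 118.2, 167.3]
tool_rot: [-2.292, -2.147, 0.003]
contact_force: [1.0, 0.7, -7.7]
grip_width: 13.4
grasp_force: 40.0
```

>>> servo_tool(
  commands=[
    [-0.04,0.0145,0,0,0,0,0],
    [-0.04,0.0145,0,0,0,0,0],
    [-0.035,0.0125,0,0,0,0,0],
    [-0.02,0.007,0,0,0,-0.05,0],
    [0,0,0,0,0,-0.08,0],
  ],
)

```text
t: 8.25
tcp_pos: [537.1, -22.3, 166.9]
tool_rot: [-2.153, -2.287, 0.005]
contact_force: [0.0, 1.1, -8.3]
grip_width: 13.5
grasp_force: 40.0
```

>>> servo_tool(
  commands=[
    [0,0,0,0,0,-0.08,0],
    [0,0,0,0,0,-0.073,0],
    [0,0,0,0,0,0,0],
    [0,0,0,0,0,0,0],
  ],
)

```text
t: 8.65
tcp_pos: [536.9, -18.0, 167.6]
tool_rot: [-1.97, -2.446, 0.002]
contact_force: [-0.7, 0.7, -8.7]
grip_width: 13.4
grasp_force: 40.0
```

```bash
python3 - <<'E'
from h import *
o=ctrl.get_obs(); c,im=snap("wrist","w3.png");  print(o["tcp_pos"],o["tool_rot"],o["q"])
c2,im2=snap("top","t3.png")
for n,cc in (("wrist",c),("top",c2)):
  for t,z in [("bed",0),("plate_edge",33),("stop_face",o["tcp_pos"][2]-47.7),("stop",o["tcp_pos"][2]-52.7)]:
    for d in ctrl.mark_of(n,t)[:4]: print(n,t,np.round(d["xy"],1),round(d["confidence"],2),np.round(ray(cc,d["xy"],z),1))
cv2.imwrite("pics/t3c.png",cv2.resize(im2[190:300,240:420,::-1],None,fx=4,fy=4,interpolation=cv2.INTER_CUBIC))
E
```

```text
[536.86148243 -17.95225497 167.64397326] [-1.96953899e+00 -2.44553580e+00  1.67787089e-03] [ 0.26334933  0.51442254 -0.4727239   2.07613627  0.38532266  0.63712998
 -0.25630129]
wrist stop [313.5 267.8] 0.78 [535.8 -19.8 114.9]
top stop_face [164.6 356.3] 0.78 [283.5 297.9 119.9]
top stop_face [203.  311.6] 0.73 [381.4 218.2 119.9]
top stop_face [181.2 285.2] 0.68 [439.3 269.7 119.9]
top stop_face [168.3 239.3] 0.62 [542.7 304.3 119.9]
top stop [215.4 325. ] 0.93 [352.4 190.4 114.9]
top stop [162.8 346.4] 0.84 [304.4 304.5 114.9]
top stop [156.9 234.6] 0.6 [554.  332.3 114.9]
```

View pics/w3.png

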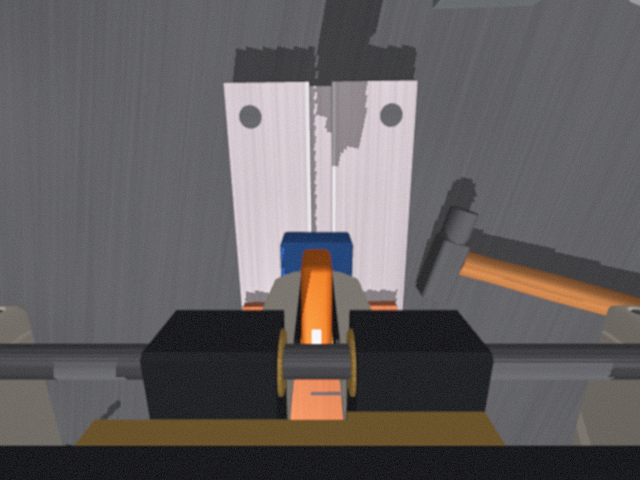

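The wrist view shows the stop hanging over the bed at about (316,255), roughly over the slot, which runs from (322,85) downwards. I'll measure the bed's centreline from its outer edges.

```bash
python3 - <<'E'
from h import *
c=cam("wrist"); im=cv2.imread("pics/w3.png"); g=im.min(2).astype(int)
L=[];Rr=[];S1=[];S2=[]
for r in range(130,225,2):
    w=np.where(g[r,150:500]>140)[0]+150
    if len(w)<50: continue
    L.append(ray(c,(w[0]-.5,r),28)[:2]); Rr.append(ray(c,(w[-1]+.5,r),28)[:2])
    if r>180: print(r,w[0],w[-1],np.where(np.diff(w)>1)[0].size, w[np.where(np.diff(w)>1)[0]][:4]) if r%10==0 else 0
def line(P):
    P=np.array(P); v=cv2.fitLine(P.astype(np.float32),cv2.DIST_HUBER,0,.01,.01).ravel(); v=v if v[1]>0 else -v; return v[2:],v[:2]
(a,u),(b,v)=line(L),line(Rr); d=(u+v)/np.linalg.norm(u+v); n=np.array([d[1],-d[0]])
o=ctrl.get_obs(); t=o["tcp_pos"][:2]; rv=o["tool_rot"]; psi=R.from_rotvec(rv).as_matrix()[:,0]
print("yaws",np.arctan2(-u[0],u[1]),np.arctan2(-v[0],v[1]),"tool",np.arctan2(psi[1],psi[0])-np.pi/2)
print("off L,R of tcp",n@(a-t),n@(b-t), "width",n@(b-a))
print("end", [ray(c,q,28) for q in [(225,84),(417,81)]])
# blue block rear top edge
hsv=cv2.cvtColor(im,cv2.COLOR_BGR2HSV); m=cv2.inRange(hsv,(105,120,40),(125,255,255)); m[:225]=0; m[300:]=0; m[:,:260]=0; m[:,380:]=0
zt=o["tcp_pos"][2]-52.7+24
for r in range(232,268,4):
    w=np.where(m[r])[0]
    if len(w): print(r,w[0],w[-1],n@(ray(c,(w[0]-.5,r),zt)[:2]-t),n@(ray(c,(w[-1]+.5,r),zt)[:2]-t))
for r in (200,220):
    print(g[r,300:345])
E
```

```text
190 232 410 1 [311]
200 233 409 1 [311]
210 234 408 1 [311]
220 234 408 1 [311]
yaws 0.2303097 0.22921272 tool 0.21694942349977664
off L,R of tcp -967.6372508245884 -1119.4680433383523 width -151.8308
end [array([443.02428479,  81.33717227,  28.        ]), array([588.91220073, 115.85499906,  28.        ])]
236 284 348 -16.885867937475275 18.07697032546901
240 283 349 -17.513379340052484 18.65020599839142
244 282 350 -18.14525758130782 19.22743122538209
248 281 351 -18.78154840350907 19.808687801089704
252 281 351 -18.876875652353547 19.848582662879675
256 281 351 -18.97287331089985 19.888758097285127
260 282 350 -18.52027645057597 19.37993232414609
264 282 350 -18.6156912191659 19.418732664985967
[203 207 203 205 202 196 199 218 230 231 201 147 121 124 136 158 192 202
 207 201 206 197 200 199 199 197 203 200 202 198 193 185 209 230 227 216
 201 196 200 199 200 206 204 209 200]
[203 203 203 205 205 199 202 212 223 229 215 169 127 123 126 150 182 201
 206 204 203 200 200 198 199 203 202 206 203 197 189 186 208 225 226 209
 200 202 203 197 202 202 205 208 203]
```

```bash
python3 - <<'E'
from h import *
c=cam("wrist"); im=cv2.imread("pics/w3.png"); g=im.min(2).astype(int)
o=ctrl.get_obs(); t=o["tcp_pos"][:2]; yaw=.2297; d=np.array([-np.sin(yaw),np.cos(yaw)]); n=np.array([d[1],-d[0]])
f=lambda u,r: n@(ray(c,(u,r),28)[:2]-t)
for r in (140,170,200,220):
    w=np.where(g[r,150:500]>140)[0]+150; a,b=f(w[0]-.5,r),f(w[-1]+.5,r)
    print(r,a,b,(a+b)/2,"slot",f(310.5,r),f(332,r),(f(310.5,r)+f(332,r))/2)
E
```

```text
140 -71.17060024515258 80.70427496756125 4.766837361204331 slot -3.3995230213979815 14.155910039587491 5.378193509094755
170 -71.55920099228392 80.69330470119051 4.567051854453297 slot -3.799519602413492 14.18635745534643 5.193418926466469
200 -71.10978156039575 80.68178294850061 4.786000694052433 slot -4.219624352284809 14.218335493803206 4.999355570759199
220 -71.66957364505387 80.9645142251799 4.647470290063012 slot -4.51162693289777 14.24056250044014 4.864467783771184
```

>>> servo_tool(
  commands=[
    [0,0.0043,0.02,0,0,-0.013,0],
    [0,0,0.02,0,0,0,0],
    [0,0,0.014,0,0,0,0],
    [0,0,0,0,0,0,0],
    [0,0,0,0,0,0,0],
  ],
)

```text
t: 9.65
tcp_pos: [541.9, -16.7, 114.8]
tool_rot: [-1.952, -2.462, 0.0]
contact_force: [0.4, -0.4, -7.2]
grip_width: 13.8
grasp_force: 40.0
```

```bash
python3 - <<'E'
from h import *
c,im=snap("wrist","w4.png"); im=im[:,:,::-1].copy(); g=im.min(2).astype(int)
o=ctrl.get_obs(); t=o["tcp_pos"]; x=R.from_rotvec(o["tool_rot"]).as_matrix()[:,0]; print(t,"yaw",np.arctan2(x[1],x[0])-np.pi/2)
yaw=.2297; d=np.array([-np.sin(yaw),np.cos(yaw)]); n=np.array([d[1],-d[0]])
f=lambda u,r,z=28: n@(ray(c,(u,r),z)[:2]-t[:2])
for r in range(60,240,20):
    w=np.where(g[r,100:540]>140)[0]+100
    if len(w)>60: print(r,w[0],w[-1],np.round([f(w[0]-.5,r),f(w[-1]+.5,r),(f(w[0]-.5,r)+f(w[-1]+.5,r))/2],2))
hsv=cv2.cvtColor(im,cv2.COLOR_BGR2HSV); m=cv2.inRange(hsv,(105,120,40),(125,255,255)); m[:200]=0; m[300:]=0; m[:,:260]=0; m[:,380:]=0
zt=t[2]-28.7
for r in range(232,275,6):
    w=np.where(m[r])[0]
    if len(w): a,b=f(w[0]-.5,r,zt),f(w[-1]+.5,r,zt); print(r,w[0],w[-1],a,b,(a+b)/2)
E
```

```text
[542.20645914 -16.66154363 115.19119619] yaw 0.2301256689698139
80 196 434 [-76.43  74.73  -0.85]
100 198 432 [-76.31  74.62  -0.85]
120 200 430 [-76.19  74.5   -0.84]
140 201 428 [-76.72  74.38  -1.17]
160 203 426 [-76.6   74.26  -1.17]
180 205 425 [-76.47  74.82  -0.83]
200 207 423 [-76.34  74.7   -0.82]
220 208 421 [-76.91  74.58  -1.17]
238 284 348 -17.51999566932401 17.426498915227832 -0.04674837704808965
244 281 351 -19.22830867187208 19.14313271933399 -0.04258797626904531
250 281 351 -19.324640496766882 19.248005606166615 -0.03831744530013381
256 281 351 -19.42198792209245 19.35398409167886 -0.034001915206793853
262 282 350 -18.97130898920997 18.91207476111544 -0.02961711404726408
268 282 350 -19.06781121323688 19.01739286566573 -0.025209173785574635
274 282 350 -19.165347181262113 19.123839102814355 -0.020754039223879417
```

View pics/w4.png

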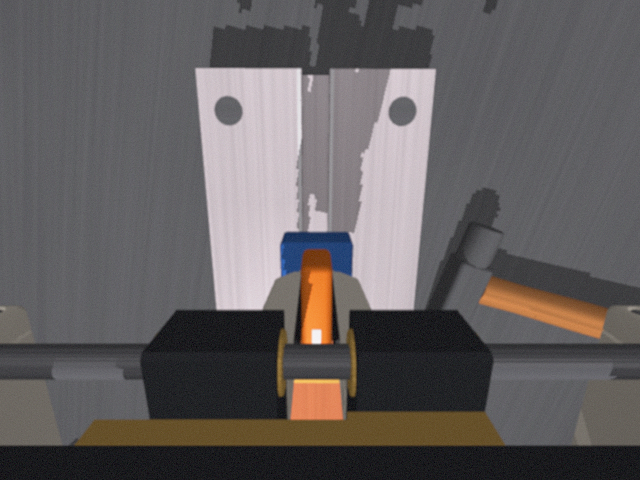

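The stop is about 0.9 mm to the +x side of the slot's middle (slot at columns 300–330), with the yaw matched. I'll correct that and lower it carefully.

>>> servo_tool(
  commands=[
    [0,-0.0009,0,0,0,0,0],
    [0,0,0.007,0,0,0,0],
    [0,0,0.007,0,0,0,0],
    [0,0,0.005,0,0,0,0],
    [0,0,0,0,0,0,0],
  ],
)

```text
t: 10.2
tcp_pos: [540.4, -17.0, 94.7]
tool_rot: [-1.951, -2.461, 0.002]
contact_force: [0.2, -0.4, -7.6]
grip_width: 13.8
grasp_force: 40.0
```

>>> servo_tool(
  commands=[
    [0,0,0.003,0,0,0,0],
    [0,0,0.003,0,0,0,0],
    [0,0,0,0,0,0,0],
  ],
)

```text
t: 10.5
tcp_pos: [540.7, -17.1, 89.2]
tool_rot: [-1.952, -2.461, 0.001]
contact_force: [-0.3, 0.1, -6.7]
grip_width: 13.7
grasp_force: 40.0
```

>>> servo_tool(
  commands=[
    [0,0,0.002,0,0,0,0],
    [0,0,0.002,0,0,0,0],
    [0,0,0,0,0,0,0],
  ],
)

```text
t: 10.8
tcp_pos: [540.8, -17.1, 85.4]
tool_rot: [-1.952, -2.462, 0.0]
contact_force: [-0.1, 0.6, -7.8]
grip_width: 13.5
grasp_force: 40.0
```

>>> servo_tool(
  commands=[
    [0,0,0.001,0,0,0,0],
    [0,0,0.001,0,0,0,0],
    [0,0,0,0,0,0,0],
  ],
)

```text
t: 11.1
tcp_pos: [540.9, -17.1, 83.5]
tool_rot: [-1.952, -2.462, 0.0]
contact_force: [-0.1, -0.5, -8.1]
grip_width: 13.4
grasp_force: 40.0
```

>>> servo_tool(
  commands=[
    [0,0,0.001,0,0,0,0],
    [0,0,0.001,0,0,0,0],
    [0,0,0,0,0,0,0],
  ],
)

```text
t: 11.4
tcp_pos: [540.8, -17.1, 81.5]
tool_rot: [-1.952, -2.462, 0.0]
contact_force: [-0.4, -0.1, -7.0]
grip_width: 13.8
grasp_force: 40.0
```

>>> servo_tool(
  commands=[
    [0,0,0.0005,0,0,0,0],
    [0,0,0.0005,0,0,0,0],
    [0,0,0,0,0,0,0],
  ],
)

```text
t: 11.7
tcp_pos: [540.9, -17.0, 80.8]
tool_rot: [1.952, 2.462, 0.0]
contact_force: [0.3, -0.6, -5.0]
grip_width: 13.6
grasp_force: 40.0
```

>>> servo_tool(
  commands=[
    [0,0,0.0005,0,0,0,0],
    [0,0,0,0,0,0,0],
  ],
)

```text
t: 11.9
tcp_pos: [541.0, -17.0, 80.7]
tool_rot: [1.951, 2.461, 0.0]
contact_force: [-2.2, 0.0, 3.7]
grip_width: 13.8
grasp_force: 40.0
```

>>> servo_tool(
  commands=[
    [0,0,-0.0003,0,0,0,0],
    [0,0,0,0,0,0,0],
    [0,0,0,0,0,0,0],
  ],
)

```text
t: 12.2
tcp_pos: [541.0, -17.0, 80.6]
tool_rot: [1.952, 2.462, 0.0]
contact_force: [-2.3, -0.0, 5.5]
grip_width: 14.0
grasp_force: 40.0
```

>>> servo_tool(
  commands=[
    [-0.004,0,0,0,0,0,0],
    [-0.006,0,0,0,0,0,0],
    [-0.006,0,0,0,0,0,0],
    [-0.004,0,0,0,0,0,0],
    [0,0,0,0,0,0,0],
  ],
)

```text
t: 12.7
tcp_pos: [545.9, -34.9, 80.7]
tool_rot: [-1.95, -2.462, -0.004]
contact_force: [-1.9, 6.4, 4.4]
grip_width: 13.7
grasp_force: 40.0
```

```bash
python3 - <<'E'
from h import *
c,im=snap("top","t5.png"); o=ctrl.get_obs(); t=o["tcp_pos"]; print(t,o["contact_force"],o["ft_torque"])
for n,cc in (("top",c),):
  for th,z in [("plate_edge",33),("stop_face",33)]:
    for d in ctrl.mark_of(n,th)[:5]:
      P=ray(cc,d["xy"],z); print(n,th,round(d["confidence"],2),np.round(P,1),"along from TCP",np.round((P-t)[:2]@[-.228,.974],1))
E
```

```text
[545.91416409 -34.85799587  80.64529113] [-2.61200961  5.18780182  3.99336964] [ 1.23358216  0.52198026 -0.042948  ]
top stop_face 0.87 [546.8 324.3  33. ] along from TCP 349.6
top stop_face 0.82 [384.4 233.4  33. ] along from TCP 298.1
top stop_face 0.56 [279.8 320.5  33. ] along from TCP 406.8
top stop_face 0.53 [ 698.6 -327.5   33. ] along from TCP -319.8
```

>>> servo_tool(
  commands=[
    [0,-0.0003,-0.0005,0,0,0,0],
    [0,0,0,0,0,0,0],
  ],
)

```text
t: 13.05
tcp_pos: [545.5, -36.2, 80.7]
tool_rot: [-1.951, -2.462, -0.001]
contact_force: [0.1, 3.9, -2.2]
grip_width: 14.0
grasp_force: 40.0
```

>>> servo_tool(
  commands=[
    [-0.002,0,0,0,0,0,0],
    [-0.002,0,0,0,0,0,0],
    [-0.002,0,0,0,0,0,0],
    [0,0,0,0,0,0,0],
  ],
)

```text
t: 13.45
tcp_pos: [546.6, -43.2, 80.8]
tool_rot: [1.953, 2.461, -0.001]
contact_force: [0.9, 1.2, -4.0]
grip_width: 13.7
grasp_force: 40.0
```

>>> servo_tool(
  commands=[
    [-0.0015,0,0,0,0,0,0],
    [-0.0015,0,0,0,0,0,0],
    [-0.0015,0,0,0,0,0,0],
    [-0.001,0,0,0,0,0,0],
    [-0.0005,0,0,0,0,0,0],
  ],
)

```text
t: 13.95
tcp_pos: [547.8, -48.7, 80.8]
tool_rot: [-1.952, -2.461, 0.001]
contact_force: [-0.4, 0.7, -6.4]
grip_width: 14.0
grasp_force: 40.0
```

>>> servo_tool(
  commands=[
    [-0.0005,0,0,0,0,0,0],
    [-0.0005,0,0,0,0,0,0],
    [-0.0005,0,0,0,0,0,0],
    [-0.0005,0,0,0,0,0,0],
    [0,0,0,0,0,0,0],
  ],
)

```text
t: 14.45
tcp_pos: [548.3, -50.5, 80.8]
tool_rot: [-1.952, -2.461, 0.001]
contact_force: [-0.7, -0.0, -7.7]
grip_width: 13.6
grasp_force: 40.0
```

>>> servo_tool(
  commands=[
    [-0.0005,0,0.0001,0,0,0,0],
    [-0.0005,0,0.0001,0,0,0,0],
    [-0.0005,0,0,0,0,0,0],
    [0,0,0,0,0,0,0],
  ],
)

```text
t: 14.85
tcp_pos: [548.8, -51.6, 80.8]
tool_rot: [1.952, 2.462, 0.0]
contact_force: [0.6, 0.9, -5.0]
grip_width: 13.8
grasp_force: 40.0
```

>>> servo_tool(
  commands=[
    [-0.0005,0,0,0,0,0,0],
    [-0.0005,0,0,0,0,0,0],
    [-0.0005,0,0,0,0,0,0],
    [0,0,0,0,0,0,0],
  ],
)

```text
t: 15.25
tcp_pos: [549.1, -53.1, 80.8]
tool_rot: [1.952, 2.462, 0.0]
contact_force: [-0.4, 1.8, -4.2]
grip_width: 13.7
grasp_force: 40.0
```

>>> servo_tool(
  commands=[
    [-0.0005,0,0,0,0,0,0],
    [-0.0005,0,0,0,0,0,0],
    [-0.0005,0,0,0,0,0,0],
    [0,0,0,0,0,0,0],
  ],
)

```text
t: 15.65
tcp_pos: [549.5, -54.6, 80.7]
tool_rot: [1.952, 2.462, 0.0]
contact_force: [-0.4, 2.2, -3.3]
grip_width: 13.6
grasp_force: 40.0
```

>>> servo_tool(
  commands=[
    [-0.0005,0,0,0,0,0,0],
    [-0.0005,0,0,0,0,0,0],
    [-0.0005,0,0,0,0,0,0],
    [0,0,0,0,0,0,0],
  ],
)

```text
t: 16.05
tcp_pos: [549.8, -56.1, 80.8]
tool_rot: [1.952, 2.462, 0.0]
contact_force: [-0.8, 3.6, -3.8]
grip_width: 13.6
grasp_force: 40.0
```

>>> servo_tool(
  commands=[
    [-0.0005,0,0,0,0,0,0],
    [-0.0005,0,0,0,0,0,0],
    [0,0,0,0,0,0,0],
  ],
)

```text
t: 16.35
tcp_pos: [550.0, -57.1, 80.7]
tool_rot: [1.952, 2.462, 0.0]
contact_force: [-0.2, 5.2, -1.6]
grip_width: 13.6
grasp_force: 40.0
```

>>> servo_tool(
  commands=[
    [-0.0005,0,0,0,0,0,0],
    [-0.0005,0,0,0,0,0,0],
    [0,0,0,0,0,0,0],
  ],
)

```text
t: 16.65
tcp_pos: [550.2, -57.9, 80.7]
tool_rot: [-1.952, -2.462, -0.0]
contact_force: [-1.4, 4.3, -1.0]
grip_width: 13.9
grasp_force: 40.0
```

>>> servo_tool(
  commands=[
    [0,0,-0.0003,0,0,0,0],
    [0,0,0,0,0,0,0],
  ],
)

```text
t: 16.85
tcp_pos: [550.2, -57.9, 80.8]
tool_rot: [-1.952, -2.462, -0.0]
contact_force: [-0.6, 4.8, -5.0]
grip_width: 13.8
grasp_force: 40.0
```

```bash
python3 - <<'E'
from h import *
o=ctrl.get_obs(); print(o["tcp_pos"],o["contact_force"],o["ft_torque"])
c,im=snap("scene","s6.png")
cv2.imwrite("pics/s6c.png",cv2.resize(im[200:310,210:380,::-1],None,fx=4.5,fy=4.5,interpolation=cv2.INTER_CUBIC))
E
```

```text
[550.2156225  -57.90984847  80.83090197] [-0.61059514  4.79264579 -4.96718011] [ 1.06883277 -0.07100253 -0.04009515]
```

View pics/s6c.png

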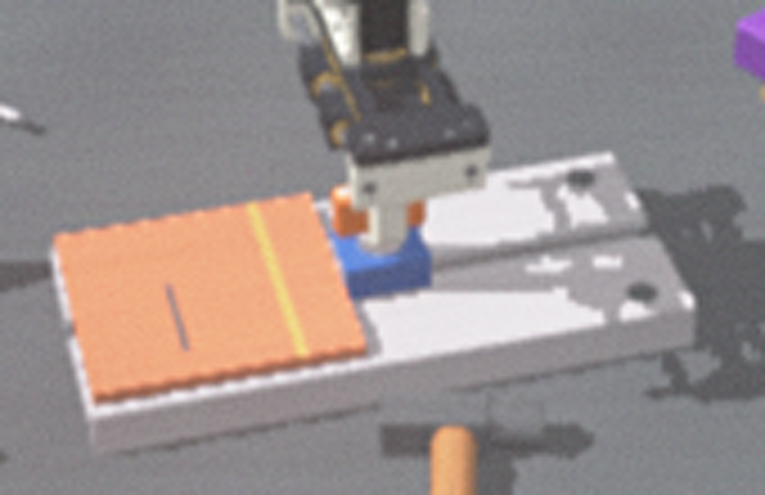

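The scene crop shows the blue block meeting the plate's edge at about (350,265). I'll push 0.2 mm more to confirm contact.

>>> servo_tool(
  commands=[
    [-0.0002,0,-0.0001,0,0,0,0],
    [0,0,0,0,0,0,0],
  ],
)

```text
t: 17.1
tcp_pos: [550.2, -58.0, 80.9]
tool_rot: [-1.951, -2.462, -0.0]
contact_force: [0.3, 5.8, -7.9]
grip_width: 13.5
grasp_force: 40.0
```

Contact confirmed: 5.8 N horizontally with almost no load on the bed. I'll ease the push, seat the block, and start turning.

>>> servo_tool(
  commands=[
    [0.0001,0,0.0003,0,0,0,0],
    [0,0,0,0,0,0,0],
  ],
)

```text
t: 17.3
tcp_pos: [550.2, -57.9, 80.8]
tool_rot: [-1.952, -2.462, -0.0]
contact_force: [-0.1, 5.1, -4.5]
grip_width: 13.9
grasp_force: 40.0
```

>>> servo_tool(
  commands=[
    [0,0,0,0,0,0.1,0],
    [0,0,0,0,0,0.1,0],
    [0,0,0,0,0,0.1,0],
    [0,0,0,0,0,0,0],
  ],
)

```text
t: 17.7
tcp_pos: [550.5, -57.9, 80.8]
tool_rot: [2.299, 2.141, 0.0]
contact_force: [0.9, 4.3, -5.2]
grip_width: 13.9
grasp_force: 40.0
```

```bash
cat > s.py <<'E'
from h import *
o=ctrl.get_obs(); x=R.from_rotvec(o["tool_rot"]).as_matrix()[:,0]
F=np.array(o["contact_force"]); d=np.array([-.228,.974,0]); n=np.array([.974,.228,0])
print(round(o["t"],2),"turned",round(1.8010-np.arctan2(x[1],x[0])%(2*np.pi),3),"F slot+y %.1f across %.1f z %.1f"%(F@d,F@n,F[2]),"T",np.round(o["ft_torque"],3),"q7",round(o["q"][6],2),np.round(o["tcp_pos"],1))
E
python3 s.py
```

```text
17.7 turned 0.301 F slot+y 4.0 across 1.9 z -5.2 T [ 1.214 -0.342 -0.007] q7 -0.48 [550.5 -57.9  80.8]
```

>>> servo_tool(
  commands=[
    [0,0,0,0,0,0.1,0],
    [0,0,0,0,0,0.1,0],
    [0,0,0,0,0,0.1,0],
    [0,0,0,0,0,0.1,0],
    [0,0,0,0,0,0,0],
  ],
)

```text
t: 18.2
tcp_pos: [550.4, -58.2, 80.8]
tool_rot: [2.676, 1.645, -0.0]
contact_force: [1.0, 3.8, -6.2]
grip_width: 14.0
grasp_force: 40.0
```

```bash
python3 s.py
```

```text
18.2 turned 0.699 F slot+y 3.4 across 1.8 z -6.2 T [ 0.97  -0.473 -0.036] q7 -0.75 [550.4 -58.2  80.8]
```

>>> servo_tool(
  commands=[
    [0,0,0.0001,0,0,0.1,0],
    [0,0,0,0,0,0.1,0],
    [0,0,0,0,0,0.1,0],
    [0,0,0,0,0,0.1,0],
    [0,0,0,0,0,0,0],
  ],
)

```text
t: 18.7
tcp_pos: [550.8, -58.6, 80.8]
tool_rot: [2.948, 1.082, 0.001]
contact_force: [2.7, 1.3, -6.7]
grip_width: 13.8
grasp_force: 40.0
```

```bash
python3 s.py
```

```text
18.7 turned 1.098 F slot+y 0.6 across 2.9 z -6.7 T [ 0.407 -0.696 -0.013] q7 -1.0 [550.8 -58.6  80.8]
```

>>> servo_tool(
  commands=[
    [0,0,0,0,0,0.1,0],
    [0,0,0,0,0,0.1,0],
    [0,0,0,0,0,0.1,0],
    [0,0,0,0,0,0.1,0],
    [0,0,0,0,0,0,0],
  ],
)

```text
t: 19.2
tcp_pos: [551.0, -59.0, 80.9]
tool_rot: [3.104, 0.476, 0.002]
contact_force: [4.3, -0.3, -6.5]
grip_width: 14.0
grasp_force: 40.0
```

```bash
python3 s.py
```

```text
19.2 turned 1.497 F slot+y -1.2 across 4.2 z -6.5 T [-0.205 -1.05  -0.05 ] q7 -1.25 [551.  -59.   80.9]
```

>>> servo_tool(
  commands=[
    [0.0002,0.0002,0,0,0,0,0],
    [0,0,0.0001,0,0,0.05,0],
    [0,0,0,0,0,0.05,0],
    [0,0,0,0,0,0,0],
  ],
)

```text
t: 19.6
tcp_pos: [551.0, -58.9, 80.8]
tool_rot: [3.125, 0.319, 0.001]
contact_force: [4.5, -1.4, -6.7]
grip_width: 13.9
grasp_force: 40.0
```

```bash
python3 s.py
```

```text
19.6 turned 1.597 F slot+y -2.4 across 4.0 z -6.7 T [-0.506 -1.149 -0.032] q7 -1.31 [551.  -58.9  80.8]
```

>>> servo_tool(
  commands=[
    [0.0001,0.0005,0,0,0,0,0],
    [0,0,0,0,0,0,0],
  ],
)

```text
t: 19.8
tcp_pos: [551.0, -59.0, 80.8]
tool_rot: [3.125, 0.319, 0.001]
contact_force: [4.6, -2.2, -2.8]
grip_width: 13.8
grasp_force: 40.0
```

```bash
python3 s.py
```

```text
19.8 turned 1.598 F slot+y -3.2 across 4.0 z -2.8 T [-0.469 -1.14  -0.019] q7 -1.31 [551.  -59.   80.8]
```

>>> servo_tool(
  commands=[
    [0,0.0005,0,0,0,0,0],
    [0,0,0,0,0,0,0],
    [0,0,0,0,0,0,0],
  ],
)

```text
t: 20.1
tcp_pos: [551.0, -59.1, 80.7]
tool_rot: [-3.126, -0.316, -0.001]
contact_force: [4.2, -0.0, -2.5]
grip_width: 14.3
grasp_force: 40.0
```

```bash
python3 s.py; python3 - <<'E'
from h import *
c,im=snap("scene","s7.png")
cv2.imwrite("pics/s7c.png",cv2.resize(im[220:290,250:330,::-1],None,fx=8,fy=8,interpolation=cv2.INTER_CUBIC))
E
```

```text
20.1 turned 1.6 F slot+y -1.0 across 4.0 z -2.5 T [-0.119 -1.178 -0.003] q7 -1.31 [551.  -59.1  80.7]
```

View pics/s7c.png

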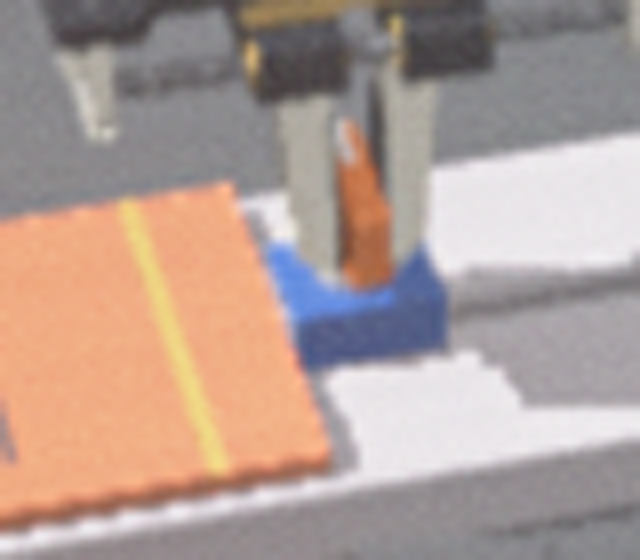

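The block still sits against the plate's edge at about (295,310), and the knob bar is now across the slot. I'll press a little more so it bears lightly on the plate, then tighten on the thread.

>>> servo_tool(
  commands=[
    [0.0004,0.0006,0,0,0,0,0],
    [0,0,0,0,0,0,0],
  ],
)

```text
t: 20.35
tcp_pos: [551.1, -59.2, 80.7]
tool_rot: [-3.125, -0.316, 0.0]
contact_force: [3.1, 2.5, 0.7]
grip_width: 14.0
grasp_force: 40.0
```

```bash
python3 s.py
```

```text
20.35 turned 1.6 F slot+y 1.8 across 3.6 z 0.7 T [ 0.547 -0.806  0.024] q7 -1.31 [551.1 -59.2  80.7]
```

>>> servo_tool(
  commands=[
    [0,0,0,0,0,0.05,0],
    [0,0,0,0,0,0.05,0],
    [0,0,0,0,0,0,0],
  ],
)

```text
t: 20.65
tcp_pos: [551.1, -59.4, 80.7]
tool_rot: [-3.137, -0.158, 0.0]
contact_force: [3.5, 1.7, 0.4]
grip_width: 13.6
grasp_force: 40.0
```

```bash
python3 s.py
```

```text
20.65 turned 1.701 F slot+y 0.9 across 3.8 z 0.4 T [ 0.526 -0.794 -0.062] q7 -1.37 [551.1 -59.4  80.7]
```

```bash
cat >> s.py <<'E'
import sys
if len(sys.argv)>1:
    A=[]
    for i in range(int(sys.argv[1])):
        ctrl.grab_frame("top"); o=ctrl.get_obs(); A.append([o["ft_torque"][2],o["joint_efforts"][6],*o["contact_force"],o["ft_torque"][0],o["ft_torque"][1]])
    A=np.array(A); print("Tz,j7,F,Txy mean",A.mean(0).round(3),"sd",A.std(0).round(3))
E
python3 s.py 10
```

```text
20.65 turned 1.701 F slot+y 0.9 across 3.8 z 0.4 T [ 0.526 -0.794 -0.062] q7 -1.37 [551.1 -59.4  80.7]
Tz,j7,F,Txy mean [ 1.000e-03 -2.200e-02  2.679e+00  2.991e+00  2.701e+00  8.150e-01
 -6.910e-01] sd [0.026 0.057 0.522 0.476 0.964 0.144 0.059]
```

>>> servo_tool(
  commands=[
    [0,0,0,0,0,0.05,0],
    [0,0,0,0,0,0.05,0],
    [0,0,0,0,0,0,0],
  ],
)

```text
t: 21.45
tcp_pos: [551.2, -59.6, 80.7]
tool_rot: [-3.142, -0.001, 0.0]
contact_force: [2.5, 4.2, 3.5]
grip_width: 13.6
grasp_force: 40.0
```

```bash
python3 s.py 10
```

```text
21.45 turned 1.801 F slot+y 3.5 across 3.4 z 3.5 T [ 1.027 -0.57   0.032] q7 -1.44 [551.2 -59.6  80.7]
Tz,j7,F,Txy mean [ 0.    -0.018  1.976  4.468  4.715  1.115 -0.499] sd [0.026 0.057 0.576 0.405 0.529 0.082 0.031]
```

>>> servo_tool(
  commands=[
    [0,-0.0003,-0.0003,0,0,0,0],
    [0,0,0,0,0,0.04,0],
    [0,0,0,0,0,0.04,0],
  ],
)

```text
t: 22.25
tcp_pos: [551.2, -59.7, 80.7]
tool_rot: [3.139, -0.13, -0.0]
contact_force: [2.3, 2.5, -1.1]
grip_width: 13.6
grasp_force: 40.0
```

```bash
python3 s.py 8
```

```text
22.25 turned -4.399 F slot+y 2.0 across 2.8 z -1.1 T [ 0.771 -0.671  0.084] q7 -1.49 [551.2 -59.7  80.7]
Tz,j7,F,Txy mean [-0.008 -0.025  2.689  1.887 -1.998  0.601 -0.726] sd [0.028 0.164 0.632 0.943 1.035 0.086 0.023]
```

>>> servo_tool(
  commands=[
    [0,0,0,0,0,0.04,0],
    [0,0,0,0,0,0.04,0],
  ],
)

```text
t: 22.85
tcp_pos: [551.1, -59.7, 80.8]
tool_rot: [3.131, -0.256, -0.0]
contact_force: [3.0, 0.2, -5.0]
grip_width: 13.8
grasp_force: 40.0
```

```bash
python3 s.py 8
```

```text
22.85 turned -4.319 F slot+y -0.5 across 3.0 z -5.0 T [ 0.184 -0.745  0.078] q7 -1.54 [551.1 -59.7  80.8]
Tz,j7,F,Txy mean [-0.015 -0.028  3.042  0.09  -5.341  0.053 -0.794] sd [0.024 0.164 0.265 0.454 0.687 0.095 0.041]
```

>>> servo_tool(
  commands=[
    [0,0.0002,0.0002,0,0,0.04,0],
    [0,0,0,0,0,0.04,0],
  ],
)

```text
t: 23.45
tcp_pos: [551.1, -59.8, 80.8]
tool_rot: [3.118, -0.381, -0.0]
contact_force: [2.4, -0.8, -4.9]
grip_width: 14.1
grasp_force: 40.0
```

```bash
sed -i 's/round(1.8010-np.arctan2(x\[1\],x\[0\])%(2\*np.pi),3)/round((1.8010-np.arctan2(x[1],x[0]))%(2*np.pi),3)/' s.py; python3 s.py 4
```

```text
23.45 turned 2.044 F slot+y -1.3 across 2.1 z -4.9 T [-0.083 -0.562  0.057] q7 -1.59 [551.1 -59.8  80.8]
Tz,j7,F,Txy mean [ 0.004 -0.063  2.287 -1.351 -3.28  -0.212 -0.582] sd [0.048 0.227 0.315 0.619 0.585 0.053 0.022]
```

>>> servo_tool(
  commands=[
    [0,0,0,0,0,0.04,0],
    [0,0,0,0,0,0.04,0],
  ],
)

```text
t: 23.85
tcp_pos: [551.1, -59.9, 80.7]
tool_rot: [3.101, -0.505, -0.0]
contact_force: [1.3, -1.7, -3.5]
grip_width: 13.9
grasp_force: 40.0
```

```bash
python3 s.py 4
```

```text
23.85 turned 2.124 F slot+y -1.9 across 0.9 z -3.5 T [-0.474 -0.486  0.08 ] q7 -1.63 [551.1 -59.9  80.7]
Tz,j7,F,Txy mean [ 0.    -0.053  1.701 -2.125 -2.532 -0.508 -0.429] sd [0.033 0.214 0.549 0.595 0.708 0.056 0.039]
```

>>> servo_tool(
  commands=[
    [0.0004,0.0007,0,0,0,0.04,0],
    [0,0,0,0,0,0.04,0],
  ],
)

```text
t: 24.25
tcp_pos: [551.1, -60.1, 80.7]
tool_rot: [-3.078, 0.627, 0.001]
contact_force: [0.7, -0.7, -2.3]
grip_width: 13.3
grasp_force: 40.0
```

```bash
python3 s.py 4
```

```text
24.25 turned 2.203 F slot+y -0.9 across 0.5 z -2.3 T [-0.032 -0.24   0.108] q7 -1.68 [551.1 -60.1  80.7]
Tz,j7,F,Txy mean [ 0.018 -0.078  0.389  0.252 -2.3    0.045 -0.207] sd [0.033 0.216 0.265 0.119 0.512 0.051 0.029]
```

>>> servo_tool(
  commands=[
    [0,0,0,0,0,0.04,0],
    [0,0,0,0,0,0.04,0],
  ],
)

```text
t: 24.65
tcp_pos: [551.1, -60.2, 80.6]
tool_rot: [-3.051, 0.75, 0.001]
contact_force: [0.5, -0.5, -3.0]
grip_width: 13.7
grasp_force: 40.0
```

```bash
python3 s.py 4
```

```text
24.65 turned 2.283 F slot+y -0.6 across 0.4 z -3.0 T [ 0.186 -0.067  0.096] q7 -1.73 [551.1 -60.2  80.6]
Tz,j7,F,Txy mean [ 0.048 -0.113  0.246  0.154 -3.456  0.223 -0.041] sd [0.016 0.215 0.337 0.218 0.683 0.042 0.011]
```

```bash
python3 s.py 10
```

```text
24.85 turned 2.28 F slot+y -0.2 across 0.1 z -3.3 T [ 0.234 -0.024  0.037] q7 -1.73 [551.1 -60.2  80.6]
Tz,j7,F,Txy mean [ 0.037 -0.034 -0.939  1.383 -3.935  0.398  0.108] sd [0.023 0.006 0.564 0.666 0.591 0.069 0.066]
```

>>> servo_tool(
  commands=[
    [0,0,0,0,0,0.02,0],
    [0,0,0,0,0,0.02,0],
  ],
)

```text
t: 25.55
tcp_pos: [551.1, -60.3, 80.6]
tool_rot: [3.036, -0.809, -0.001]
contact_force: [-1.5, 1.7, -5.1]
grip_width: 13.4
grasp_force: 40.0
```

```bash
python3 s.py 10
```

```text
25.55 turned 2.322 F slot+y 2.0 across -1.1 z -5.1 T [0.434 0.285 0.126] q7 -1.76 [551.1 -60.3  80.6]
Tz,j7,F,Txy mean [ 0.074 -0.079 -1.728  1.796 -6.127  0.526  0.359] sd [0.032 0.072 0.458 0.375 0.691 0.041 0.058]
```

Firm: the torque held at rest is rising with angle (0.037 to 0.074) and the turning torque is about 0.12 N m. That is enough, so I'll release and withdraw.

>>> servo_tool(
  commands=[
    [0,0,0,0,0,0,0.4],
    [0,0,0,0,0,0,0.4],
    [0,0,0,0,0,0,0.4],
    [0,0,0,0,0,0,0.4],
  ],
)

```text
t: 26.45
tcp_pos: [551.9, -60.7, 81.0]
tool_rot: [-3.036, 0.807, -0.002]
contact_force: [-0.1, -0.2, 0.1]
grip_width: 36.4
grasp_force: 0.0
```

>>> servo_tool(
  commands=[
    [0,0,-0.005,0,0,0,0.4],
    [0,0,-0.02,0,0,0,0.4],
    [0,0,-0.04,0,0,0,0.4],
    [0,0,-0.05,0,0,0,0.4],
    [0,0,-0.04,0,0,0,0.4],
  ],
)

```text
t: 26.95
tcp_pos: [551.4, -60.7, 238.4]
tool_rot: [-3.036, 0.807, -0.002]
contact_force: [0.4, 0.3, -0.1]
grip_width: 36.9
grasp_force: 0.0
```

>>> servo_tool(
  commands=[
    [-0.04,0,0,0,0,0,0.4],
    [-0.04,0,0,0,0,0,0.4],
    [-0.04,0,0,0,0,0,0.4],
    [0,0,0,0,0,0,0.4],
  ],
)

```text
t: 27.35
tcp_pos: [442.5, 0.9, 235.9]
tool_rot: [-3.037, 0.802, 0.005]
contact_force: [0.4, -0.6, -0.4]
grip_width: 37.3
grasp_force: 0.0
```

```bash
python3 - <<'E'
from h import *
c,im=snap("scene","s8.png")
cv2.imwrite("pics/s8c.png",cv2.resize(im[210:300,215:335,::-1],None,fx=6,fy=6,interpolation=cv2.INTER_CUBIC))
for t,z in [("stop_face",33),("plate_edge",33)]:
    for d in ctrl.mark_of("scene",t)[:5]: print(t,np.round(d["xy"],1),np.round(ray(c,d["xy"],z),1),round(d["confidence"],2))
E
```

```text
stop_face [448.4 257. ] [560.3 337.2  33. ] 0.96
stop_face [397.1 220.6] [392.9 234.   33. ] 0.96
stop_face [419.1 198.3] [281.6 318.7  33. ] 0.88
stop_face [493.2 269.8] [615.6 435.7  33. ] 0.61
stop_face [287.4 262.2] [562.4 -74.6  33. ] 0.55
plate_edge [283.  260.9] [556.7 -85.7  33. ] 0.73
```

View pics/s8c.png

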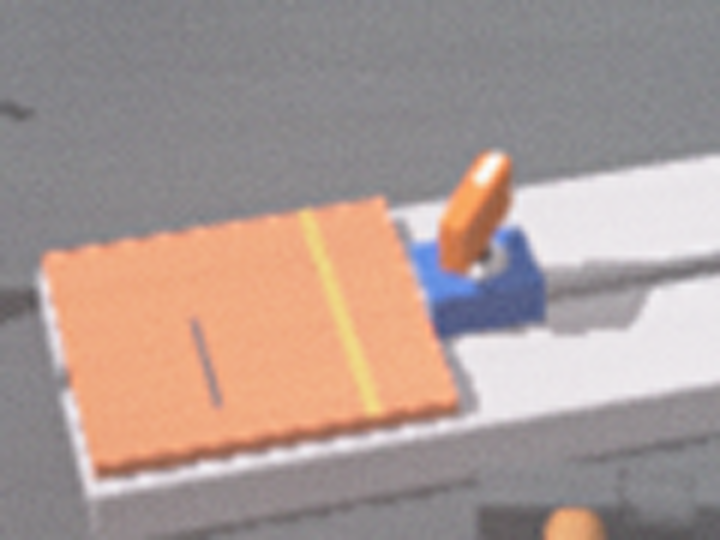

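The block sits against the plate's edge at about (425,280), with the knob turned past square, everything released and the plate in place. Handing in.

```bash
python3 -c "
from plant import ctrl
print(ctrl.sign_off())"
```

```text
the job is handed in; nothing more can be done
None
```

I seated the stop in the slot, slid it to touch the plate, turned and tightened the knob to about 0.12 N m while turning, then released it and handed the job in. In the last picture the stop sits against the plate; hand-in returned no verdict.

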